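# Draw the blind valve plug from the plunger pump with the threaded puller

### The arm

A 7-joint arm with a two-finger parallel gripper is mounted at the origin on the work surface. World frame = base frame: x ahead of the robot, y to its left, z up, the work surface at z = 0. Lengths are in m, angles in rad, forces in N, time in s.
With the tool pointing down it reaches from about 0.425 to 0.875 m from the base axis. Payload 8.4 kg.
Tool frame: the origin (TCP) lies midway between the tips of the shut fingers; the grasp point (between the pads) lies 19 mm behind it; x points along the fingers, y is the direction in which the jaws open and shut, and the axes are right-handed (so a half turn about x gives the same grasp; the last joint's range is limited). The gripper opens to 87 mm and grips with 3 to 60 N. Pads are 19 mm wide; open, the fingers measure 117 mm over their backs; the gripper's body (75 mm by 190 mm) begins 51 mm behind the grasp point.
Start: joints at [1.211, 0.333, 0.04, 1.465, -0.013, 1.343, -0.059], TCP at [0.168, -0.628, 0.223] pointing down, gripper open.
Joint ranges: [-2.58, 2.58], [-0.38, 2.09], [-1.3, 1.39], [0.25, 2.4], [-1.5, 4.64], [0.08, 2.09], [-2.65, 2.65]. Speed limits (rad/s): [2.22, 2.22, 2.79, 2.79, 3.14, 3.14, 3.14].

### API

Orientations are given as [roll, pitch, yaw] about the fixed x, y, z axes, in that order (R = Rz(yaw) Ry(pitch) Rx(roll)).
In Python, from rig import ctrl, read_camera gives the robot as it stands. The module is installed in compiled form; this text tells all that it offers.
- The arm moves only by the shell command python3 -m pendant 'ROWS' [FORCE]. ROWS is JSON, a list that holds one entry, the list of rows, each a list of 7 numbers: the shift along the tool's x, y, z each as a share of 0.75 m, from -1 to 1, then the turn, a rotation vector about the tool's x, y, z each as a share of pi/2 rad, from -1 to 1, then the closure, from 0 (fully open) to 1 (shut). A call has 1 to 5 rows; each row is the pose to reach, as a shift and turn from the pose commanded when the call began, along the tool's axes at that moment; what a row does not reach only later rows make up. A row lasts 1/12 s, in which the tool goes at most 41.7 mm and 7.16 degrees, less where a joint would pass 70% of its speed; a pose out of reach is approached as far as the arm can. A call with a number of a shift or a turn outside -1 to 1 is refused whole. A call with a gripper value outside its range is refused whole. The fingers move at their own pace and stop on an object; FORCE is the grip in N (left out, the last holds). Time passes only in rows, so rows that repeat a pose let the fingers close. It gives the time, the measured TCP pose, the force and the opening at its end, in the units of the state.
- ctrl.state(): the state, without advancing time (a new reading comes with each control period).
- read_camera(name): name is "scene" or "side" or "wrist"; returns a dict with "image" (480x640x3 uint8, red, green, blue), "fx", "fy", "cx", "cy" (pixels), "xyz" and "attitude" of the camera in the world; the wrist camera has in their place "hand_eye" (4x4, takes a point from camera to tool coordinates, whose origin is the TCP and whose axes are the tool frame's). Camera axes: x right, y up, looking along -z (the intrinsics and any distortion apply to the point x, -y, -z); pixel columns grow to the right and rows downward; lengths in m; the calibration is good to about 2 mm. A picture is of the moment at which its call begins: read the wrist's pose just before it. There is no depth.
- ctrl.job_done(): hands the job in, once; it reports no verdict.
The state is a dict: "time": time; "qpos": joint angles; "qvel": joint speeds; "joint_torque": joint torques, N m; "ee_pos": TCP position; "tcp_rot": TCP orientation; "contact_force": force on the tool from outside, world axes, zero at the start; "wrist_torque": the same for the moment, N m; "opening": opening from 0.0 (shut) to 1.0 (fully open).
Only numpy, scipy, OpenCV 4.12 (cv2) and the standard library are available. Lean on these libraries where they do the work, as an engineer would, in place of code of your own. Each camera call takes 0.05 s, during which the arm holds its last target. There are 200 camera calls.

### The job

One well of the pump's manifold has had its hex cap taken off, and the tapped blind plug sits in it, held by its O-ring. Take the puller rod from its block, start it gently in the plug's thread and screw it fully home until its collar seats on the plug, never forcing it down, and stop there so as not to spin the plug on its O-ring; then draw the plug straight up out of the well with no levering, and stand it gently upright in the parts tray with the puller still screwed into it. Let go of it, and leave the other things on the bench alone.

Things in the scene. Friction and masses are not known exactly. Their poses are not given: they have to be found in the camera images.
- puller_grip (a point): Middle of the puller's round knurled aluminium handle (26 mm wide, 42 mm high, with a flange 33 mm wide, 6 mm thick on top), on its axis, 80 mm above the rod's tip, 28 mm below its very top. The rod (steel, 0.2 kg) stands upright, tip down, in a black block, its collar resting on it. z is its axis, upwards. Any grasp yaw will do.
- puller_collar (a point): Centre of the underside of the puller's collar (28 mm wide, 6 mm thick), 57.5 mm below puller_grip, 22.5 mm above the tip. Above the collar a 13 mm shank up to the handle; below it a right-hand round thread 20 mm wide, and lowest a plain pilot nose 11 mm wide, 8 mm long. Screwed fully home, this point meets plug_mouth. z up its axis.
- plug_mouth (a point): Centre of the plug's flat top, at the mouth of its tapped hole (21 mm wide, 28 mm deep, 15 mm clear between the ridges), 2 mm below the manifold's top. Lowered straight in, the thread first touches with the collar 4 to 12 mm above this point, as the two (unmarked) thread starts happen to lie; from there 0.3 to 0.8 turn clockwise seats it. z up the axis.
- plug: The blind plug, a steel cylinder 44 mm wide, 48 mm high, 0.25 to 0.5 kg; origin at plug_foot. Its thread fits the puller's: two starts, clockwise from above, 15 mm per turn, 1 mm of axial play; a few newtons of push will do, over 15 N is forcing it. Its O-ring drags with 8 to 16 N, besides the weight, over the first 17 mm of travel, and resists turning with 0.25 Nm.
- plug_foot (a point): Centre of the plug's flat underside, 48 mm below plug_mouth; it stands on the floor of a vertical well 46 mm wide and 50 mm deep. z is the axis, upwards.
- plug_rim (a point): A point on the rim of the plug's top, 21 mm from its axis; it shows whether the plug has turned in its well.
- pump: Plunger pump, fixed. Origin on the bench under the manifold, z up. Manifold: aluminium, 80 (x) by 200 (y) by 110 mm high, wells at y = -60, 0, 60 mm; any may hold the exposed plug, the others have hex caps 54 mm wide, 20 mm proud. On its +x side the black crankcase (top at 130 mm); the motor (top at 186 mm) spans x 35 to 160, y 88 to 323 mm.
- tray_in (a point): Centre of the parts tray's inner floor, 3 mm above the bench. The steel tray is fixed, 150 by 150 mm outside, its walls 3 mm thick and 20 mm high. z up, x and y along its sides.
- tray: The parts tray; origin on the bench under its centre, axes along its sides, z up.
- rack: The black block that holds the puller, fixed, 90 by 110 by 45 mm high, with the puller's hole in its centre (23 mm wide, 35 mm deep); short steel bits stand up to 22 mm out of its top, about 40 mm from the hole. Origin on the bench under its centre, z up.
- loose_cap: The hex cap that was taken off, loose on the bench: 54 mm across, 38 mm high. Origin at its underside. Leave it.
- wrench: A wrench 200 mm long lying on the bench. Leave it.
- adaptor: A small brass hex adaptor 34 mm high, standing on the bench nearer the robot than tray and block. Leave it.
Things that resemble listed ones, but are neither listed nor needed, are in the scene too. There is more than one size of the tray; the job needs the smallest.

How it is judged:
By the outcome, as a careful person would: the job done as asked, in the order asked, and still so for the second after the job is handed in, with the robot touching nothing.
It also fails if it takes over 72 s, if anything falls off the work surface, if the arm or the gripper's body presses on something with over 40 N, if the wrist force passes 120 N, or if a joint passes its speed limit or range.

## Working session

There is one attempt and no reset: what is moved stays moved. The work goes in short steps, Python scripts to look and compute and a shell command to move; the robot and the scene stay as the last step left them, time stands still between calls to the robot, and variables do not carry over. Pictures are saved under pics/ and viewed, about 8 in all and at most 12, crops included, and the job is handed in when it is done.

```bash
mkdir -p pics
python3 - <<'E'
from rig import ctrl, read_camera
import cv2,numpy as np,pickle
s=ctrl.state();print(s)
out={}
for n in("scene","side","wrist"):
    c=read_camera(n);out[n]=c
    cv2.imwrite(f"pics/{n}0.png",c["image"][:,:,::-1])
    print(n,{k:(v if k!="image" else 0) for k,v in c.items()})
pickle.dump((s,out),open("c0.pkl","wb"))
E
```

```text
{'time': 0.0, 'qpos': array([ 1.21081036,  0.33392959,  0.03985205,  1.46627538, -0.01338362,
        1.34327414, -0.05847604]), 'qvel': array([-1.64594723e-03, -2.68555193e-04,  1.14138287e-03,  7.77810353e-04,
       -1.90463036e-03,  4.35837594e-05,  7.70494226e-04]), 'joint_torque': array([-9.28768486e-06, -6.56357288e+01,  1.33588113e+00, -4.03792512e+01,
       -5.95158921e-02,  4.48111875e-02,  2.17915867e-04]), 'ee_pos': array([ 0.16745542, -0.62757953,  0.22164488]), 'tcp_rot': array([-1.49691018,  1.56917545,  1.90549939]), 'contact_force': array([ 0.16496119, -0.18767634,  0.37638139]), 'wrist_torque': array([ 0.01439176,  0.00023161, -0.07359519]), 'opening': 1.0035892220568678}
scene {'image': 0, 'fx': 509.15142584449643, 'fy': 509.15142584449643, 'cx': 315.32854769224724, 'cy': 235.69110321788722, 'xyz': array([0.91378501, 0.50283224, 0.73382376]), 'attitude': array([ 0.83832538, -0.01786242,  2.52133708])}
side {'image': 0, 'fx': 466.6394277452791, 'fy': 466.6394277452791, 'cx': 319.0947457798688, 'cy': 242.23708342084015, 'xyz': array([0.38090761, 0.73039387, 0.7977785 ]), 'attitude': array([ 0.85441404,  0.0175819 , -3.02836007])}
wrist {'image': 0, 'fx': 339.81983264707554, 'fy': 339.81983264707554, 'cx': 320.34111511493904, 'cy': 238.46336304197098, 'hand_eye': array([[-6.37246961e-04,  2.76151020e-01, -9.61114045e-01,
        -1.61804718e-01],
       [ 9.99999736e-01,  5.12914377e-04, -5.15656771e-04,
         2.97833032e-04],
       [ 3.50570068e-04, -9.61114120e-01, -2.76151273e-01,
        -7.50727250e-02],
       [ 0.00000000e+00,  0.00000000e+00,  0.00000000e+00,
         1.00000000e+00]])}
```

View pics/scene0.png

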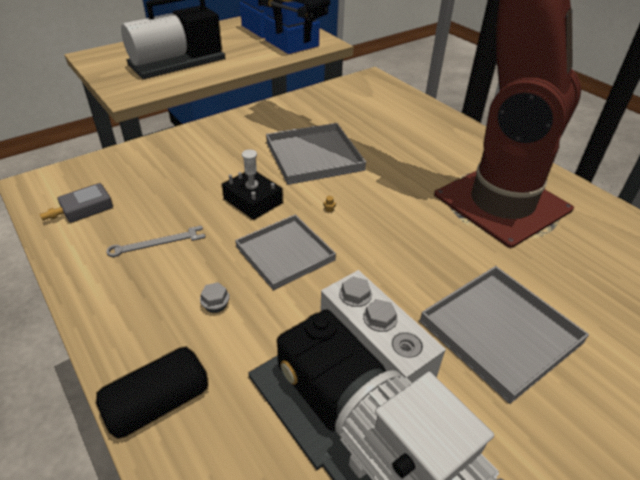

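View pics/side0.png

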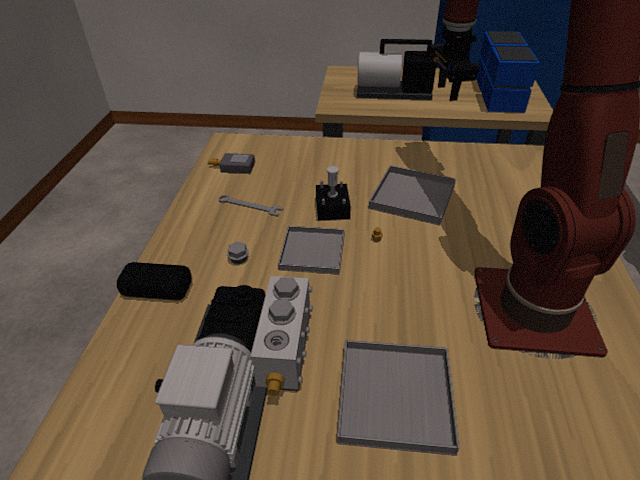

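The scene view shows the puller at about (250,165), the open plug at (407,345) and the smallest tray at (286,250). In the side view they are at (333,180), (277,340) and (313,250). Next I'll make rough position estimates and zoomed crops.

```bash
cat > h.py <<'E'
import numpy as np,cv2
from scipy.spatial.transform import Rotation as R
from rig import ctrl,read_camera
def rot(a): return R.from_euler('xyz',a).as_matrix()
def campose(c,s=None):
    if 'xyz' in c: return np.array(c['xyz']),rot(c['attitude'])
    T=np.eye(4);T[:3,:3]=rot(s['tcp_rot']);T[:3,3]=s['ee_pos'];M=T@c['hand_eye'];return M[:3,3],M[:3,:3]
def ray(c,uv,s=None):
    p,A=campose(c,s);d=A@np.array([(uv[0]-c['cx'])/c['fx'],-(uv[1]-c['cy'])/c['fy'],-1]);return p,d/np.linalg.norm(d)
def onz(c,uv,z,s=None):
    p,d=ray(c,uv,s);return p+d*(z-p[2])/d[2]
def proj(c,P,s=None):
    p,A=campose(c,s);q=A.T@(np.array(P)-p);return c['cx']+c['fx']*q[0]/-q[2],c['cy']-c['fy']*q[1]/-q[2]
def tri(r1,r2):
    A=0;b=0
    for p,d in(r1,r2):
        M=np.eye(3)-np.outer(d,d);A=A+M;b=b+M@p
    return np.linalg.solve(A,b)
def totool(s,P): # world delta to rows share
    return rot(s['tcp_rot']).T@(np.array(P)-s['ee_pos'])/0.75
E
python3 - <<'E'
from h import *
import pickle
s,o=pickle.load(open('c0.pkl','rb'));a,b=o['scene'],o['side']
def both(n,u,v,z):
    print(n,tri(ray(a,u),ray(b,v)).round(4),onz(a,u,z).round(4),onz(b,v,z).round(4))
both('fl',(250,153),(333,169),.1305)
both('plug',(407,345),(277,340),.108)
for n,u,v in(('t1',(293,218),(288,228)),('t2',(335,253),(344,229)),('t3',(277,285),(339,273)),('t4',(237,242),(279,266))): both(n,u,v,.02)
def crop(c,x,y,w,h,k): return cv2.resize(c['image'][y:y+h,x:x+w],None,fx=k,fy=k,interpolation=cv2.INTER_CUBIC)
im=np.vstack([np.hstack([crop(a,210,140,80,60,5),crop(b,295,155,80,60,5)]),np.hstack([crop(a,370,315,80,60,5),crop(b,240,310,80,60,5)])])
cv2.imwrite('pics/z.png',im[:,:,::-1])
print(rot(s['tcp_rot']).round(3))
E
```

```text
fl [ 0.4761 -0.3332  0.1286] [ 0.4764 -0.3331  0.1305] [ 0.4759 -0.3274  0.1305]
plug [0.5284 0.2184 0.1063] [0.529  0.2184 0.108 ] [0.5281 0.2206 0.108 ]
t1 [ 0.5475 -0.0537  0.1605] [ 0.4487 -0.2101  0.02  ] [ 0.5835 -0.2049  0.02  ]
t2 [ 0.4448 -0.0731  0.0823] [ 0.4396 -0.0706  0.02  ] [ 0.4364 -0.2143  0.02  ]
t3 [ 0.4575 -0.281  -0.2307] [ 0.5828 -0.0633  0.02  ] [ 0.4362 -0.0504  0.02  ]
t4 [ 5.956e-01 -1.560e-01  2.000e-04] [ 0.5865 -0.2111  0.02  ] [ 0.5816 -0.0604  0.02  ]
[[-0.001  0.258 -0.966]
 [ 0.002 -0.966 -0.258]
 [-1.    -0.002  0.   ]]
```

View pics/z.png

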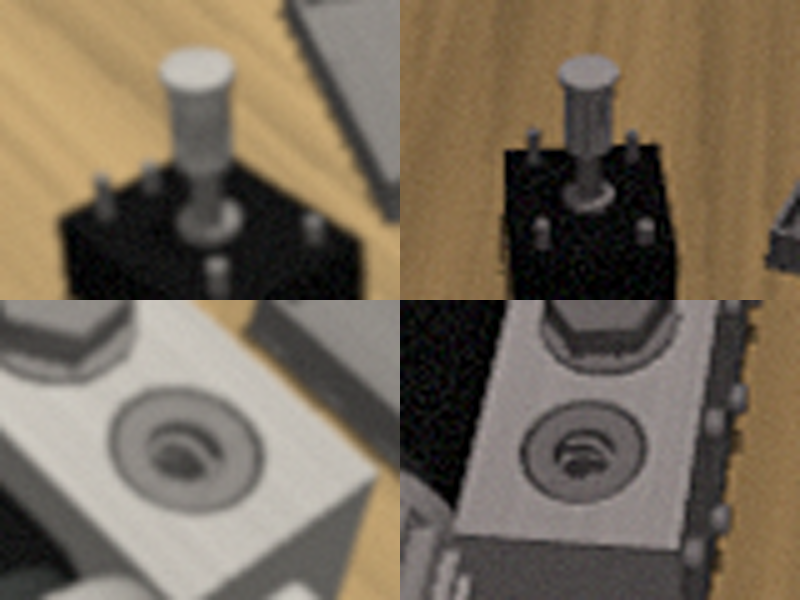

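The zoom gives the flange top at scene (249.4,154) and side (332.6,169.4), and the plug at scene (407.2,345) and side (276.6,340.4). The heights come out at 0.129 and 0.106, as they should. The tray centre is at about (0.513,-0.137). Next I'll move toward the puller.

```bash
python3 -m pendant '[[[-0.08,-0.13,-0.24,-0.38,0,0,0],[-0.08,-0.13,-0.24,-0.38,0,0,0],[-0.08,-0.13,-0.24,-0.38,0,0,0],[-0.08,-0.13,-0.24,-0.38,0,0,0],[-0.08,-0.13,-0.24,-0.38,0,0,0]]]' 20
python3 - <<'E'
from h import *
import pickle
s0,o=pickle.load(open('c0.pkl','rb'));a,b=o['scene'],o['side']
for u,v,z in(((249.4,154),(332.6,169.4),.1305),((407.2,345),(276.6,340.4),.108)): print(tri(ray(a,u),ray(b,v)).round(4),onz(a,u,z).round(4),onz(b,v,z).round(4))
s=ctrl.state();print(s['time'],s['qpos'].round(3),s['ee_pos'].round(4));print(rot(s['tcp_rot']).round(3));print(totool(s,[.476,-.331,.28]))
E
```

```text
time: 0.57
ee_pos: [0.3138, -0.489, 0.2815]
tcp_rot: [-1.327, 1.57, 2.678]
contact_force: [1.1, -0.2, 0.7]
opening: 1.0
[ 0.4773 -0.3341  0.1264] [ 0.4794 -0.3304  0.1305] [ 0.4767 -0.3254  0.1305]
[0.5288 0.2193 0.1069] [0.5287 0.2186 0.108 ] [0.5287 0.2215 0.108 ]
0.5667 [ 1.047  0.176 -0.143  1.541  0.025  1.426  0.196] [ 0.3138 -0.489   0.2815]
[[-0.     0.76  -0.649]
 [ 0.    -0.649 -0.76 ]
 [-1.    -0.     0.   ]]
[ 0.00202484  0.02760889 -0.30065721]
```

```bash
python3 -m pendant '[[[0,0.03,-0.3,0,0,0,0],[0,0.03,-0.3,0,0,0,0],[0,0.03,-0.3,0,0,0,0],[0,0.03,-0.3,0,0,0,0],[0,0.03,-0.3,0,0,0,0]]]'
python3 -m pendant '[[[0,0,0,0,0,0,0],[0,0,0,0,0,0,0]]]'
python3 - <<'E'
from h import *
import pickle
s=ctrl.state();c=read_camera('wrist');pickle.dump((s,c),open('w1.pkl','wb'))
cv2.imwrite('pics/w1.png',c['image'][:,:,::-1])
print(s['time'],s['qpos'].round(3),s['ee_pos'].round(4),s['contact_force']);print(rot(s['tcp_rot']).round(3));print(totool(s,[.477,-.330,.28]));print(proj(c,[.477,-.33,.1305],s))
E
```

```text
time: 0.98
ee_pos: [0.4652, -0.3458, 0.2812]
tcp_rot: [0.323, 1.571, -1.961]
contact_force: [0.2, -0.8, 1.3]
opening: 0.995
time: 1.15
ee_pos: [0.4661, -0.3447, 0.2808]
tcp_rot: [-2.482, 1.57, 1.523]
contact_force: [-0.4, -0.1, 0.4]
opening: 1.0
1.15 [ 0.81   0.184 -0.288  1.539  0.052  1.427 -0.189] [ 0.4661 -0.3447  0.2808] [-0.37763178 -0.11252319  0.43798331]
[[ 0.     0.76  -0.65 ]
 [ 0.001 -0.65  -0.76 ]
 [-1.    -0.001 -0.001]]
[ 0.00114717 -0.00173029 -0.02436561]
(np.float64(319.0044937099712), np.float64(204.3728644770497))
```

View pics/w1.png

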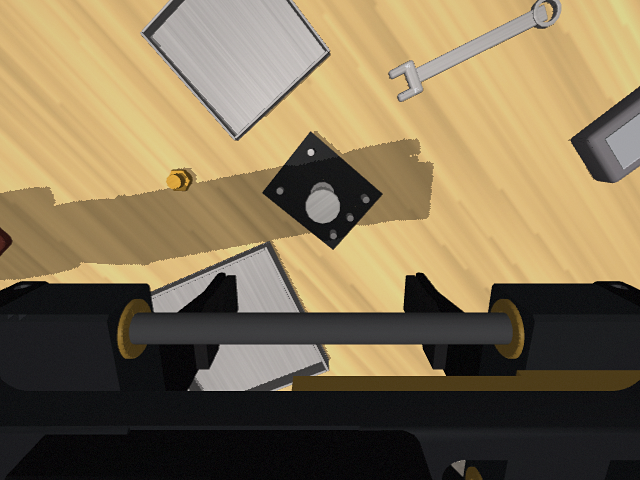

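The wrist view shows the flange top centred at (323,206.5), with the block around it and the bits well below fingertip height.

Run:
```python
from h import *
import pickle
s,c=pickle.load(open('w1.pkl','rb'))
g=cv2.cvtColor(c['image'],cv2.COLOR_RGB2GRAY)[180:232,298:348]
m=(g>120).astype(np.uint8);n,l,st,ce=cv2.connectedComponentsWithStats(m)
for i in range(1,n): print(st[i],ce[i]+[298,180])
for u in((323,206.5),): p=onz(c,u,.1305,s);print(p);print(totool(s,[p[0],p[1],.2]))
```

```text
[14  3 21  8 45] [322.84444444 185.73333333]
[24  5  2  2  4] [322.5 185.5]
[  8   9  34  34 891] [322.4624018  205.92031425]
[ 0 43 12  9 37] [301.7027027  228.24324324]
[ 4 49  1  1  1] [302. 229.]
[ 0.4785221  -0.33393732  0.1305    ]
[ 0.1078087   0.00328856 -0.02161134]
```

```bash
python3 -m pendant '[[[0.1,0.003,-0.021,-0.39,0,0,0],[0.1,0.003,-0.021,-0.39,0,0,0],[0.1,0.003,-0.021,-0.39,0,0,0],[0.1,0.003,-0.021,-0.39,0,0,0],[0.1,0.003,-0.021,-0.39,0,0,0]]]' >/dev/null
for i in 1; do python3 -m pendant '[[[0,0,0,-0.39,0,0,0],[0,0,0,-0.39,0,0,0],[0,0,0,-0.39,0,0,0],[0,0,0,-0.39,0,0,0],[0,0,0,-0.39,0,0,0]]]' >/dev/null; done
python3 -m pendant '[[[0,0,0,-0.39,0,0,0],[0,0,0,-0.39,0,0,0],[0,0,0,-0.39,0,0,0],[0,0,0,-0.39,0,0,0],[0,0,0,-0.39,0,0,0]]]' >/dev/null
python3 -m pendant '[[[0,0,0,-0.3,0,0,0],[0,0,0,-0.3,0,0,0],[0,0,0,-0.3,0,0,0],[0,0,0,-0.3,0,0,0],[0,0,0,-0.3,0,0,0]]]'
python3 - <<'E'
from h import *
s=ctrl.state()
print(s['time'],s['qpos'].round(3),s['ee_pos'].round(4),s['contact_force']);print(rot(s['tcp_rot']).round(3));print(totool(s,[.4783,-.3336,.0835]))
E
```

```text
time: 2.87
ee_pos: [0.4747, -0.3389, 0.2059]
tcp_rot: [-2.784, 1.57, -2.757]
contact_force: [-0.3, 0.9, -0.5]
opening: 1.002
2.8667 [ 1.012  0.256 -0.554  1.632  0.14   1.294  2.032] [ 0.4747 -0.3389  0.2059] [-0.26748509  0.88182849 -0.46972877]
[[-0.001 -0.027  1.   ]
 [-0.     1.     0.027]
 [-1.    -0.    -0.001]]
[0.16321502 0.00694907 0.0051195 ]
```

```bash
python3 -m pendant '[[[0.08,0.007,0.005,0,0,0,0],[0.14,0.007,0.005,0,0,0,0],[0.16,0.007,0.005,0,0,0,0],[0.163,0.007,0.005,0,0,0,0],[0.163,0.007,0.005,0,0,0,0]]]'
python3 - <<'E'
from h import *
s=ctrl.state()
print(s['time'],s['qpos'].round(3),s['ee_pos'].round(4),s['contact_force']);print(rot(s['tcp_rot']).round(4));print(totool(s,[.4783,-.3336,.0835]))
E
```

```text
time: 3.28
ee_pos: [0.4778, -0.3318, 0.0825]
tcp_rot: [2.537, 1.566, 2.558]
contact_force: [-0.3, -0.4, 1.6]
opening: 1.003
3.2833 [ 0.978  0.366 -0.538  1.769  0.21   1.069  1.959] [ 0.4778 -0.3318  0.0825] [-0.26764714 -0.35526132  1.61795163]
[[-0.0037 -0.0216  0.9998]
 [ 0.0024  0.9998  0.0216]
 [-1.      0.0025 -0.0036]]
[-0.00133744 -0.0024085   0.00054322]
```

```bash
python3 -m pendant '[[[-0.001,-0.002,0.0005,0,0,0,0.4],[-0.001,-0.002,0.0005,0,0,0,0.6],[-0.001,-0.002,0.0005,0,0,0,1],[-0.001,-0.002,0.0005,0,0,0,1],[-0.001,-0.002,0.0005,0,0,0,1]]]' 25
python3 -m pendant '[[[0,0,0,0,0,0,1],[0,0,0,0,0,0,1],[0,0,0,0,0,0,1],[0,0,0,0,0,0,1]]]' 25
python3 - <<'E'
from h import *
s=ctrl.state()
print(s['time'],s['ee_pos'].round(4),s['contact_force'],s['wrist_torque'],s['opening']*87);print(rot(s['tcp_rot']).round(4))
E
```

```text
time: 3.7
ee_pos: [0.4807, -0.3336, 0.0859]
tcp_rot: [-0.755, 1.569, -0.731]
contact_force: [0.3, 0.6, -0.6]
opening: 0.708
time: 4.03
ee_pos: [0.4802, -0.3331, 0.0847]
tcp_rot: [2.128, 1.571, 2.154]
contact_force: [0.3, -0.5, 0.3]
opening: 0.404
4.0333 [ 0.4802 -0.3331  0.0847] [ 0.27373229 -0.49433844  0.3090547 ] [ 0.11336264 -0.13715203  0.01289095] 35.13219976074565
[[-1.000e-04 -2.520e-02  9.997e-01]
 [ 1.000e-04  9.997e-01  2.520e-02]
 [-1.000e+00  1.000e-04 -1.000e-04]]
```

```bash
python3 -m pendant '[[[0.0015,-0.0007,-0.0025,0,0,0,1],[0.0015,-0.0007,-0.0025,0,0,0,1],[0.0015,-0.0007,-0.0025,0,0,0,1],[0.0015,-0.0007,-0.0025,0,0,0,1],[0.0015,-0.0007,-0.0025,0,0,0,1]]]' 25
python3 -m pendant '[[[0,0,0,0,0,0,1],[0,0,0,0,0,0,1],[0,0,0,0,0,0,1]]]' 25
python3 - <<'E'
from h import *
import pickle
s=ctrl.state();c=read_camera('wrist');pickle.dump((s,c),open('w2.pkl','wb'))
cv2.imwrite('pics/w2.png',c['image'][150:470,120:520,::-1])
print(s['time'],s['ee_pos'].round(4),s['contact_force'],s['wrist_torque'],s['opening']*87,s['qpos'].round(2));print(rot(s['tcp_rot']).round(4))
E
```

```text
time: 4.45
ee_pos: [0.4794, -0.3335, 0.0845]
tcp_rot: [-0.249, 1.569, -0.224]
contact_force: [0.6, 1.7, 4.5]
opening: 0.37
time: 4.7
ee_pos: [0.4794, -0.3335, 0.0845]
tcp_rot: [-0.235, 1.569, -0.209]
contact_force: [1.2, 2.1, 6.1]
opening: 0.366
4.7 [ 0.4794 -0.3335  0.0845] [1.20911873 2.07344979 6.10589246] [ 0.51363126 -0.27909182  0.06444228] 31.86684259876148 [ 0.98  0.36 -0.54  1.77  0.21  1.07  1.96]
[[ 1.900e-03 -2.570e-02  9.997e-01]
 [-4.000e-04  9.997e-01  2.570e-02]
 [-1.000e+00 -4.000e-04  1.900e-03]]
```

View pics/w2.png

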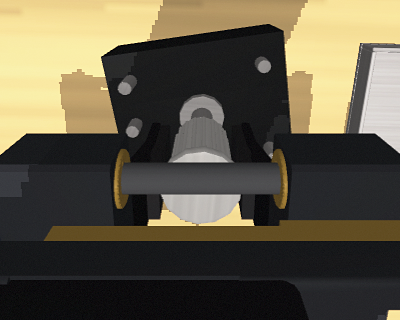

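The crop shows the handle at (203,170) between fingertips at about (150,150) and (245,150). The opening reads 32 mm where I expected 26, so I'll look closer.

Run:
```python
from h import *
import pickle
s,c=pickle.load(open('w2.pkl','rb'))
im=c['image'][235:385,235:410].astype(float)
im=(255*(im/255)**.45).astype(np.uint8)
cv2.imwrite('pics/w2z.png',cv2.resize(im,None,fx=4,fy=4,interpolation=cv2.INTER_CUBIC)[:,:,::-1])
```

```text
(no output)
```

View pics/w2z.png

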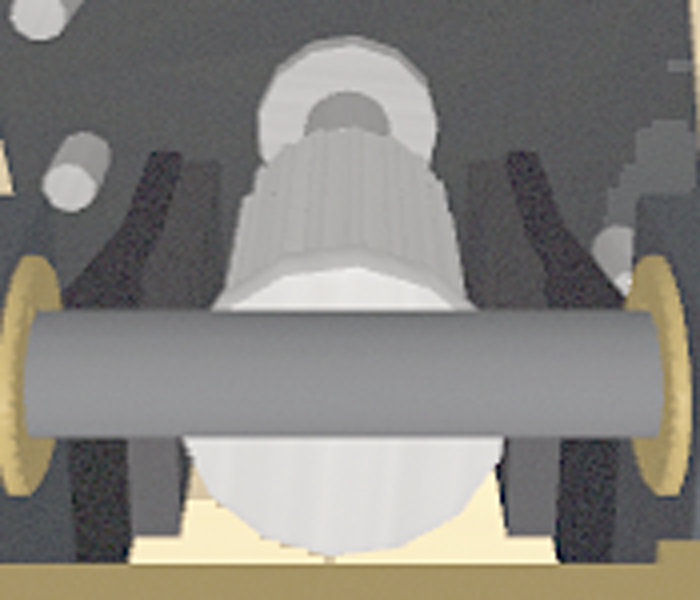

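Run:
```python
from h import *
import pickle
s,c=pickle.load(open('w2.pkl','rb'))
T=rot(s['tcp_rot']);z=lambda p:tuple((4*(np.array(p)-235)).round(0))
for h in(0,.019,.03,.038,.045):
    print(h,[z(proj(c,s['ee_pos']+T@np.array([-h,y,w]),s)) for y in(-.016,.016) for w in(-.0095,.0095)])
for P in((.4783,-.3336,.1305),(.4783,-.3336,.051)):
    print(z(proj(c,P,s)),[z(proj(c,np.array(P)+d,s)) for d in np.array([[0,.0165,0],[0,-.0165,0],[.0165,0,0],[-.0165,0,0]])])
for u in((344,446),(346,410)):print(onz(c,np.array(u)/4+235,.1305,s))
```

```text
0 [(np.float64(221.0), np.float64(166.0)), (np.float64(224.0), np.float64(300.0)), (np.float64(471.0), np.float64(166.0)), (np.float64(467.0), np.float64(300.0))]
0.019 [(np.float64(206.0), np.float64(229.0)), (np.float64(211.0), np.float64(377.0)), (np.float64(486.0), np.float64(229.0)), (np.float64(481.0), np.float64(377.0))]
0.03 [(np.float64(197.0), np.float64(274.0)), (np.float64(202.0), np.float64(430.0)), (np.float64(496.0), np.float64(274.0)), (np.float64(491.0), np.float64(430.0))]
0.038 [(np.float64(188.0), np.float64(310.0)), (np.float64(194.0), np.float64(473.0)), (np.float64(505.0), np.float64(310.0)), (np.float64(499.0), np.float64(473.0))]
0.045 [(np.float64(181.0), np.float64(345.0)), (np.float64(187.0), np.float64(515.0)), (np.float64(513.0), np.float64(345.0)), (np.float64(507.0), np.float64(515.0))]
(np.float64(346.0), np.float64(429.0)) [(np.float64(516.0), np.float64(432.0)), (np.float64(176.0), np.float64(425.0)), (np.float64(342.0), np.float64(572.0)), (np.float64(351.0), np.float64(275.0))]
(np.float64(345.0), np.float64(132.0)) [(np.float64(452.0), np.float64(135.0)), (np.float64(237.0), np.float64(130.0)), (np.float64(342.0), np.float64(231.0)), (np.float64(348.0), np.float64(29.0))]
[ 0.4802413  -0.33374306  0.1305    ]
[ 0.47624545 -0.33365301  0.1305    ]
```

The flange measures as a 12-gon with 31.9 mm flats, and the pads reach about 48 mm behind the tips. So they closed on the flange, not on the handle. I'll open a little, go 9 mm lower, which still clears the bits, and grip again.

```bash
python3 -m pendant '[[[0,0,0,0,0,0,0.45],[0,0,0,0,0,0,0.45],[0,0,0,0,0,0,0.45],[0.006,0,-0.0027,0,0,0,0.45],[0.012,0,-0.0027,0,0,0,0.45]]]' 25
python3 -m pendant '[[[0,0,0,0,0,0,0.45],[0,0,0,0,0,0,0.45]]]' 25
python3 - <<'E'
from h import *
s=ctrl.state()
print(s['time'],s['ee_pos'].round(4),s['contact_force'],s['wrist_torque'],s['opening']*87);print(rot(s['tcp_rot']).round(4));print(totool(s,[.4773,-.3336,.0748]).round(4))
E
```

```text
time: 5.17
ee_pos: [0.4758, -0.334, 0.074]
tcp_rot: [-3.039, 1.57, -3.014]
contact_force: [0.4, -0.6, -0.5]
opening: 0.541
time: 5.33
ee_pos: [0.4759, -0.3336, 0.0739]
tcp_rot: [2.429, 1.57, 2.454]
contact_force: [-0.8, -0.9, 0.9]
opening: 0.547
5.3333 [ 0.4759 -0.3336  0.0739] [-0.81687934 -0.87129025  0.93665629] [ 0.11053286 -0.10939791 -0.01664792] 47.61042312005513
[[-9.000e-04 -2.500e-02  9.997e-01]
 [ 7.000e-04  9.997e-01  2.500e-02]
 [-1.000e+00  8.000e-04 -9.000e-04]]
[-0.0012 -0.      0.0019]
```

```bash
python3 -m pendant '[[[-0.001,0,0.0018,0,0,0,0.5],[-0.001,0,0.0018,0,0,0,1],[-0.001,0,0.0018,0,0,0,1],[-0.001,0,0.0018,0,0,0,1],[-0.001,0,0.0018,0,0,0,1]]]' 25
python3 -m pendant '[[[0,0,0,0,0,0,1],[0,0,0,0,0,0,1],[0,0,0,0,0,0,1],[0,0,0,0,0,0,1]]]' 25
python3 - <<'E'
from h import *
import pickle
s=ctrl.state();c=read_camera('wrist');pickle.dump((s,c),open('w3.pkl','wb'))
print(s['time'],s['ee_pos'].round(4),s['contact_force'],s['wrist_torque'],s['opening']*87,s['qpos'].round(2));print(rot(s['tcp_rot']).round(4))
E
```

```text
time: 5.75
ee_pos: [0.4777, -0.3337, 0.0754]
tcp_rot: [0.436, 1.571, 0.462]
contact_force: [-0.4, -0.1, -1.4]
opening: 0.292
time: 6.08
ee_pos: [0.4777, -0.3337, 0.0753]
tcp_rot: [0.568, 1.571, 0.593]
contact_force: [0.2, -0.3, 0.3]
opening: 0.292
6.0833 [ 0.4777 -0.3337  0.0753] [ 0.21647321 -0.3439613   0.31982967] [ 0.14992372 -0.14419933  0.01582916] 25.433050719035503 [ 0.98  0.37 -0.54  1.78  0.22  1.05  1.96]
[[ 1.000e-04 -2.520e-02  9.997e-01]
 [ 0.000e+00  9.997e-01  2.520e-02]
 [-1.000e+00  0.000e+00  1.000e-04]]
```

```bash
python3 -m pendant '[[[-0.02,0,0,0,0,0,1],[-0.06,0,0,0,0,0,1],[-0.11,0,0,0,0,0,1],[-0.16,0,0,0,0,0,1],[-0.21,0,0,0,0,0,1]]]' 40
python3 -m pendant '[[[-0.035,0,0,0,0,0,1],[-0.035,0.06,0,0,0,0,1],[-0.035,0.11,0,0,0,0,1],[-0.035,0.16,0,0,0,0,1],[-0.035,0.21,0,0,0,0,1]]]' 40
python3 - <<'E'
from h import *
s=ctrl.state()
print(s['time'],s['ee_pos'].round(4),s['contact_force'],s['opening']*87,s['qpos'].round(2));print(rot(s['tcp_rot']).round(4));print(totool(s,[.5288,.2195,.26]))
E
```

```text
time: 6.55
ee_pos: [0.4771, -0.3334, 0.2341]
tcp_rot: [2.455, 1.57, 2.481]
contact_force: [0.2, -0.5, -1.6]
opening: 0.29
time: 6.97
ee_pos: [0.4732, -0.1745, 0.2588]
tcp_rot: [-2.671, 1.57, -2.646]
contact_force: [-0.2, -0.5, -1.6]
opening: 0.288
6.9667 [ 0.4732 -0.1745  0.2588] [-0.21336996 -0.48194893 -1.62216737] 25.069467255199935 [ 0.91  0.06 -0.67  1.73  0.04  1.37  1.83]
[[-3.000e-04 -2.500e-02  9.997e-01]
 [-2.000e-04  9.997e-01  2.500e-02]
 [-1.000e+00 -2.000e-04 -4.000e-04]]
[-0.00168091  0.52331544  0.08726113]
```

```bash
python3 -m pendant '[[[0,0.055,0.01,-0.07,0,0,1],[0,0.11,0.02,-0.14,0,0,1],[0,0.165,0.03,-0.21,0,0,1],[0,0.22,0.04,-0.28,0,0,1],[0,0.27,0.045,-0.35,0,0,1]]]' 40
python3 - <<'E'
from h import *
s=ctrl.state()
print(s['time'],s['ee_pos'].round(4),s['contact_force'],s['opening']*87,s['qpos'].round(2));print(rot(s['tcp_rot']).round(4));print(totool(s,[.5288,.2195,.26]))
E
```

```text
time: 7.38
ee_pos: [0.5022, 0.0293, 0.2591]
tcp_rot: [-1.233, 1.57, -0.652]
contact_force: [0.7, 0.5, -2.3]
opening: 0.289
7.3833 [0.5022 0.0293 0.2591] [ 0.72378461  0.54710862 -2.3434715 ] 25.147581725243683 [ 0.7   0.08 -0.87  1.72  0.06  1.37  1.96]
[[ 4.000e-04 -5.485e-01  8.361e-01]
 [-3.000e-04  8.361e-01  5.485e-01]
 [-1.000e+00 -5.000e-04  2.000e-04]]
[-0.00128998  0.1926287   0.16875216]
```

```bash
python3 -m pendant '[[[0,0.04,0.034,-0.07,0,0,1],[0,0.085,0.07,-0.14,0,0,1],[0,0.125,0.11,-0.21,0,0,1],[0,0.165,0.145,-0.28,0,0,1],[0,0.192,0.168,-0.35,0,0,1]]]' 40
python3 -m pendant '[[[0,0,0,-0.07,0,0,1],[0,0,0,-0.14,0,0,1],[0,0,0,-0.21,0,0,1],[0,0,0,-0.21,0,0,1]]]' 40
python3 - <<'E'
from h import *
s=ctrl.state()
print(s['time'],s['ee_pos'].round(4),s['contact_force'],s['opening']*87,s['qpos'].round(2));print(rot(s['tcp_rot']).round(4));print(totool(s,[.5288,.2195,.26]))
E
```

```text
time: 7.8
ee_pos: [0.5292, 0.2204, 0.259]
tcp_rot: [0.437, 1.569, 1.57]
contact_force: [-0.8, -0.4, -1.7]
opening: 0.288
time: 8.13
ee_pos: [0.5296, 0.2163, 0.2585]
tcp_rot: [1.696, 1.57, -3.127]
contact_force: [0.7, -1.3, -1.6]
opening: 0.289
8.1333 [0.5296 0.2163 0.2585] [ 0.66609472 -1.31919726 -1.58264397] 25.16013801932309 [ 0.42  0.33 -1.09  1.56  0.29  1.43  2.34]
[[-1.000e-03 -9.939e-01  1.105e-01]
 [-0.000e+00  1.105e-01  9.939e-01]
 [-1.000e+00  1.000e-03 -1.000e-04]]
[-0.00197645  0.00153439  0.00407072]
```

```bash
python3 -m pendant '[[[0.04,0.0015,0.004,0,0,0,1],[0.08,0.0015,0.004,0,0,0,1],[0.1,0.0015,0.004,0,0,0,1],[0.1,0.0015,0.004,0,0,0,1]]]' 40
python3 - <<'E'
from h import *
import pickle
s=ctrl.state()
print(s['time'],s['ee_pos'].round(4),s['contact_force'],s['opening']*87);print(rot(s['tcp_rot']).round(4))
a=read_camera('scene');b=read_camera('side');pickle.dump((s,a,b),open('c4.pkl','wb'))
def crop(c,x,y,w,h,k): return cv2.resize(c['image'][y:y+h,x:x+w],None,fx=k,fy=k,interpolation=cv2.INTER_CUBIC)
g=np.hstack([crop(a,367,290,80,100,5),crop(b,240,290,80,100,5)])
cv2.imwrite('pics/z4.png',g[:,:,::-1])
t=s['ee_pos'];
for c in(a,b): print([np.round(proj(c,[t[0],t[1],z]),1) for z in(t[2]-.0525,t[2]-.0303,.108)])
E
```

```text
time: 8.47
ee_pos: [0.5273, 0.2178, 0.1805]
tcp_rot: [2.093, 1.565, -2.739]
contact_force: [-0.2, -1.7, -1.4]
opening: 0.29
8.4667 [0.5273 0.2178 0.1805] [-0.24285915 -1.67954882 -1.38009069] 25.264903958370706
[[-0.0051 -0.9928  0.12  ]
 [-0.0022  0.12    0.9928]
 [-1.      0.0048 -0.0028]]
[array([409.5, 336. ]), array([411.6, 326.6]), array([407.6, 344.2])]
[array([276.9, 331.9]), array([275.9, 324. ]), array([277.7, 338.8])]
```

View pics/z4.png

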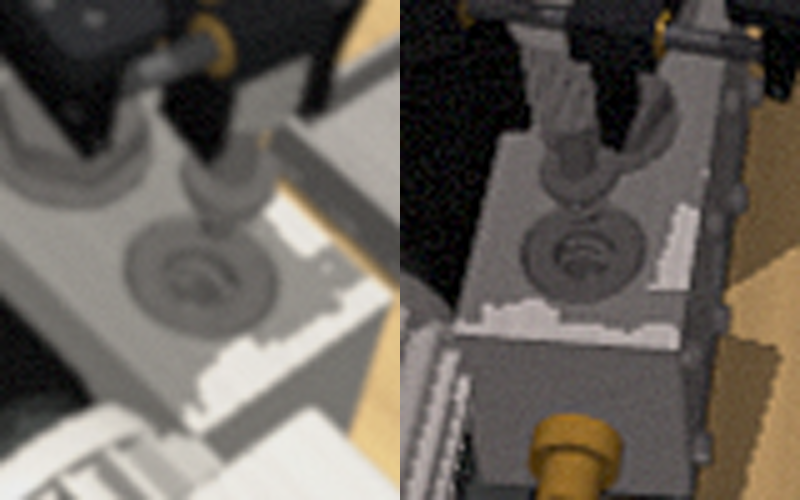

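The zoom shows the pilot tip at scene (409.8,335.6) and side (277,331.6), within 0.5 px of what the TCP predicts. The plug ring is centred at scene (407,345) and side (276.6,341). I'll refine the ring centre with an ellipse fit.

Run:
```python
from h import *
import pickle
s0,o=pickle.load(open('c0.pkl','rb'))
s,a4,b4=pickle.load(open('c4.pkl','rb'))
res={}
for n,c,x,y in(('scene',o['scene'],407.2,345),('side',o['side'],276.6,340.5)):
    g=cv2.cvtColor(c['image'],cv2.COLOR_RGB2GRAY).astype(np.float32);g=cv2.GaussianBlur(g,(3,3),0.7)
    # predicted ring at r=22.5mm: search radially for the darkest sample near it
    cen=onz(c,(x,y),.109)
    for it in range(4):
        pts=[]
        for th in np.arange(0,2*np.pi,.15):
            rr=np.arange(.0195,.0262,.0003)
            uv=np.array([proj(c,cen+[r*np.cos(th),r*np.sin(th),0]) for r in rr],np.float32)
            v=cv2.remap(g,uv[:,0].reshape(1,-1),uv[:,1].reshape(1,-1),cv2.INTER_CUBIC)[0]
            pts.append(onz(c,uv[v.argmin()],.109)[:2])
        pts=np.array(pts);A=np.c_[2*pts,np.ones(len(pts))];k=np.ones(len(pts),bool)
        for _ in range(3):
            q=np.linalg.lstsq(A[k],(pts[k]**2).sum(1),rcond=None)[0];R0=np.sqrt(q[2]+q[0]**2+q[1]**2)
            e=abs(np.hypot(*(pts-q[:2]).T)-R0);k=e<.0015
        cen=np.array([q[0],q[1],.109])
    print(n,cen.round(4),R0.round(4),k.sum(),len(k),np.round(proj(c,cen),2))
    res[n]=ray(c,proj(c,cen))
print(tri(res['scene'],res['side']))
```

```text
scene [0.5291 0.2178 0.109 ] 0.0207 42 42 [406.74 344.36]
side [0.5295 0.2206 0.109 ] 0.0209 42 42 [276.22 339.63]
[0.52943974 0.21870603 0.10832452]
```

```bash
python3 -m pendant '[[[0.006,0,0,0,0,0,1],[0.012,0,0,0,0,0,1],[0.012,0,0,0,0,0,1]]]' 30
python3 - <<'E'
from h import *
s=ctrl.state()
print(s['time'],s['ee_pos'].round(4),s['contact_force'],s['wrist_torque'],s['qpos'].round(2));print(rot(s['tcp_rot']).round(4));print(totool(s,[.5293,.219,.166]))
E
```

```text
time: 8.82
ee_pos: [0.5292, 0.2194, 0.1751]
tcp_rot: [-1.485, 1.57, -0.031]
contact_force: [-0.0, 0.1, -1.7]
opening: 0.293
8.8167 [0.5292 0.2194 0.1751] [-0.02606144  0.08654966 -1.6983323 ] [ 0.09380073 -0.01310289  0.02701952] [ 0.39  0.39 -1.06  1.68  0.35  1.28  2.28]
[[ 4.000e-04 -9.932e-01  1.168e-01]
 [-0.000e+00  1.168e-01  9.932e-01]
 [-1.000e+00 -4.000e-04  0.000e+00]]
[ 0.01208535 -0.00021634 -0.00050059]
```

```bash
python3 -m pendant '[[[0.006,0,-0.0005,-0.07,0,0,1],[0.011,0,-0.0005,-0.14,0,0,1],[0.014,0,-0.0005,-0.18,0,0,1],[0.014,0,-0.0005,-0.18,0,0,1],[0.014,0,-0.0005,-0.18,0,0,1]]]' 30
python3 -m pendant '[[[0,0,0,0,0,0,1],[0,0,0,0,0,0,1]]]' 30
python3 - <<'E'
from h import *
s=ctrl.state()
print(s['time'],s['ee_pos'].round(4),s['contact_force'],s['wrist_torque'],s['qpos'].round(2));print(rot(s['tcp_rot']).round(4));print(totool(s,[.5293,.219,.16]))
E
```

```text
time: 9.23
ee_pos: [0.5291, 0.2191, 0.1648]
tcp_rot: [-0.4, 1.57, 1.335]
contact_force: [-0.0, 0.0, -2.1]
opening: 0.287
time: 9.4
ee_pos: [0.5292, 0.2192, 0.1649]
tcp_rot: [-1.597, 1.57, 0.138]
contact_force: [-0.6, -0.5, -1.8]
opening: 0.294
9.4 [0.5292 0.2192 0.1649] [-0.59984934 -0.51513684 -1.80430553] [ 0.10376801 -0.00993495  0.03442123] [ 0.42  0.42 -1.11  1.69  0.4   1.28  2.53]
[[ 5.000e-04 -9.865e-01 -1.639e-01]
 [ 1.000e-04 -1.639e-01  9.865e-01]
 [-1.000e+00 -6.000e-04 -0.000e+00]]
[ 0.00658231 -0.00014569 -0.00026159]
```

```bash
python3 -m pendant '[[[0.005,0,0,0,0,0,1],[0.01,0,0,0,0,0,1],[0.014,0,0,0,0,0,1],[0.016,0,0,0,0,0,1]]]' 30
python3 -m pendant '[[[0.001,0,0,0,0,0,1],[0.001,0,0,0,0,0,1]]]'
python3 -m pendant '[[[0.001,0,0,0,0,0,1],[0.001,0,0,0,0,0,1]]]'
```

```text
time: 9.73
ee_pos: [0.5287, 0.2189, 0.1518]
tcp_rot: [1.885, 1.57, -2.661]
contact_force: [-0.9, -0.8, -1.6]
opening: 0.294
time: 9.9
ee_pos: [0.5289, 0.219, 0.1516]
tcp_rot: [1.779, 1.57, -2.767]
contact_force: [0.1, -1.7, -2.0]
opening: 0.291
time: 10.07
ee_pos: [0.5291, 0.219, 0.1511]
tcp_rot: [-1.766, 1.571, -0.029]
contact_force: [0.4, -1.1, -1.6]
opening: 0.286
```

```bash
python3 -m pendant '[[[0.0015,0,0,0,0,0,1],[0.0015,0,0,0,0,0,1]]]'
python3 -m pendant '[[[0.0015,0,0,0,0,0,1],[0.0015,0,0,0,0,0,1]]]'
```

```text
time: 10.23
ee_pos: [0.5293, 0.2188, 0.1499]
tcp_rot: [-2.251, 1.57, -0.514]
contact_force: [2.2, -1.0, -3.6]
opening: 0.289
time: 10.4
ee_pos: [0.5294, 0.2188, 0.1488]
tcp_rot: [-2.091, 1.57, -0.354]
contact_force: [2.2, -1.1, -1.6]
opening: 0.291
```

```bash
python3 -m pendant '[[[0.001,0,0,0,0,0,1],[0.001,0,0,0,0,0,1]]]'
python3 -m pendant '[[[0.001,0,0,0,0,0,1],[0.001,0,0,0,0,0,1]]]'
```

```text
time: 10.57
ee_pos: [0.5295, 0.2189, 0.1485]
tcp_rot: [-1.889, 1.57, -0.152]
contact_force: [2.7, -2.8, 3.0]
opening: 0.29
time: 10.73
ee_pos: [0.5296, 0.219, 0.1482]
tcp_rot: [-1.908, 1.57, -0.171]
contact_force: [0.7, -3.8, 8.1]
opening: 0.291
```

```bash
python3 -m pendant '[[[-0.0006,0,-0.0004,0.04,0,0,1],[-0.0004,0,-0.0004,0.08,0,0,1],[-0.0002,0,-0.0004,0.12,0,0,1],[0.0002,0,-0.0004,0.18,0,0,1],[0.0004,0,-0.0004,0.24,0,0,1]]]'
python3 - <<'E'
from h import *
s=ctrl.state()
print(s['wrist_torque'],s['contact_force'],s['qpos'].round(2));print(rot(s['tcp_rot']).round(4))
E
```

```text
time: 11.15
ee_pos: [0.529, 0.2187, 0.1476]
tcp_rot: [-2.69, 1.57, -1.335]
contact_force: [-1.3, -4.4, 7.9]
opening: 0.291
[-0.93955534  0.28955932  0.00134674] [-1.31248625 -4.41810688  7.86150347] [ 0.36  0.41 -1.03  1.71  0.37  1.23  2.17]
[[ 1.000e-04 -9.770e-01  2.134e-01]
 [-4.000e-04  2.134e-01  9.770e-01]
 [-1.000e+00 -2.000e-04 -4.000e-04]]
```

```bash
python3 -m pendant '[[[-0.0004,0,-0.0006,0.07,0,0,1],[0,0,-0.0006,0.14,0,0,1],[0.0004,0,-0.0006,0.21,0,0,1],[0.0008,0,-0.0006,0.28,0,0,1],[0.0012,0,-0.0006,0.36,0,0,1]]]'
python3 - <<'E'
from h import *
s=ctrl.state()
print(s['wrist_torque'],s['contact_force'],s['qpos'].round(2));print(rot(s['tcp_rot']).round(4))
E
```

```text
time: 11.57
ee_pos: [0.5287, 0.2185, 0.1464]
tcp_rot: [2.436, 1.571, -3.056]
contact_force: [-0.2, -2.8, 3.4]
opening: 0.291
[-0.56866125  0.02210433  0.0410903 ] [-0.24480649 -2.78912599  3.40183824] [ 0.29  0.36 -0.92  1.72  0.31  1.21  1.65]
[[-2.000e-04 -7.107e-01  7.035e-01]
 [-0.000e+00  7.035e-01  7.107e-01]
 [-1.000e+00  1.000e-04 -2.000e-04]]
```

```bash
python3 -m pendant '[[[0.0003,-0.0003,-0.0003,0.08,0,0,1],[0.0007,-0.0003,-0.0003,0.16,0,0,1],[0.0011,-0.0003,-0.0003,0.24,0,0,1],[0.0015,-0.0003,-0.0003,0.32,0,0,1],[0.0019,-0.0003,-0.0003,0.39,0,0,1]]]'
python3 - <<'E'
from h import *
s=ctrl.state()
print(s['wrist_torque'],s['contact_force'],s['qpos'].round(2));print(rot(s['tcp_rot']).round(4))
E
```

```text
time: 11.98
ee_pos: [0.5285, 0.2186, 0.1449]
tcp_rot: [2.181, 1.57, 2.358]
contact_force: [-0.3, -0.8, 2.6]
opening: 0.291
[-0.24196178  0.09268848  0.04000987] [-0.34955687 -0.76200688  2.59953227] [ 0.2   0.33 -0.81  1.72  0.26  1.19  1.08]
[[-5.000e-04 -1.762e-01  9.843e-01]
 [ 5.000e-04  9.843e-01  1.762e-01]
 [-1.000e+00  5.000e-04 -4.000e-04]]
```

```bash
python3 -m pendant '[[[0.0004,0,0,0.08,0,0,1],[0.0008,0,0,0.16,0,0,1],[0.0012,0,0,0.24,0,0,1],[0.0016,0,0,0.32,0,0,1],[0.0019,0,0,0.39,0,0,1]]]' 25
python3 -m pendant '[[[0.0004,0,0,0.08,0,0,1],[0.0008,0,0,0.16,0,0,1],[0.0012,0,0,0.24,0,0,1],[0.0016,0,0,0.32,0,0,1],[0.0019,0,0,0.39,0,0,1]]]'
python3 - <<'E'
from h import *
s=ctrl.state()
print(s['wrist_torque'],s['contact_force'],s['qpos'].round(2));print(rot(s['tcp_rot']).round(4))
E
```

```text
time: 12.4
ee_pos: [0.5285, 0.2187, 0.1434]
tcp_rot: [2.485, 1.57, 2.05]
contact_force: [0.0, -1.1, 1.9]
opening: 0.291
time: 12.82
ee_pos: [0.5288, 0.2187, 0.142]
tcp_rot: [2.381, 1.57, 1.333]
contact_force: [1.3, -1.2, 1.6]
opening: 0.293
[-0.26728098 -0.408355    0.03329695] [ 1.28081478 -1.16260763  1.61053633] [ 0.05  0.29 -0.61  1.73  0.18  1.17 -0.09]
[[ 2.000e-04  8.665e-01  4.991e-01]
 [ 8.000e-04  4.991e-01 -8.665e-01]
 [-1.000e+00  6.000e-04 -6.000e-04]]
```

```bash
python3 -m pendant '[[[0.0004,0,0,0.08,0,0,1],[0.0008,0,0,0.16,0,0,1],[0.0012,0,0,0.24,0,0,1],[0.0016,0,0,0.32,0,0,1],[0.0019,0,0,0.39,0,0,1]]]' 10
python3 - <<'E'
from h import *
s=ctrl.state()
print(s['wrist_torque'],s['contact_force'],s['opening']*87,s['qpos'].round(2));print(rot(s['tcp_rot']).round(4))
E
```

```text
time: 13.23
ee_pos: [0.5291, 0.2189, 0.1406]
tcp_rot: [2.597, 1.569, 0.936]
contact_force: [2.8, -0.3, 1.3]
opening: 0.295
[-0.12535014 -0.66553772 -0.00338696] [ 2.77780634 -0.28271423  1.3101376 ] 25.686741997741922 [-0.02  0.28 -0.52  1.74  0.15  1.16 -0.68]
[[ 9.00e-04  9.96e-01 -8.99e-02]
 [ 1.20e-03 -8.99e-02 -9.96e-01]
 [-1.00e+00  8.00e-04 -1.30e-03]]
```

```bash
python3 -m pendant '[[[0.0003,0,0,0.06,0,0,1],[0.0006,0,0,0.12,0,0,1],[0.0009,0,0,0.18,0,0,1]]]' 10
python3 - <<'E'
from h import *
s=ctrl.state()
print(s['wrist_torque'],s['contact_force'],s['opening']*87,s['qpos'].round(2));print(rot(s['tcp_rot']).round(4))
E
```

```text
time: 13.48
ee_pos: [0.5293, 0.2188, 0.1399]
tcp_rot: [2.763, 1.569, 0.821]
contact_force: [2.2, -0.4, 1.0]
opening: 0.294
[-0.09560421 -0.77525554  0.03638221] [ 2.2335905  -0.36086687  0.97126932] 25.60190884198913 [-0.05  0.27 -0.48  1.74  0.14  1.16 -0.95]
[[ 1.100e-03  9.319e-01 -3.626e-01]
 [ 1.200e-03 -3.626e-01 -9.319e-01]
 [-1.000e+00  6.000e-04 -1.500e-03]]
```

```bash
python3 -m pendant '[[[0.0003,0.0004,0,0.06,0,0,1],[0.0006,0.0004,0,0.12,0,0,1],[0.0008,0.0004,0,0.16,0,0,1]]]' 10
python3 - <<'E'
from h import *
s=ctrl.state()
print(s['wrist_torque'],s['contact_force'],s['opening']*87,s['qpos'].round(2));print(rot(s['tcp_rot']).round(4))
E
```

```text
time: 13.73
ee_pos: [0.5295, 0.2188, 0.1393]
tcp_rot: [3.082, 1.569, 0.889]
contact_force: [2.1, -0.0, 0.9]
opening: 0.289
[-0.13275017 -0.7006541  -0.03563018] [ 2.05219149 -0.04354901  0.87815883] 25.147238088016575 [-0.08  0.27 -0.45  1.74  0.13  1.15 -1.19]
[[ 1.000e-03  8.123e-01 -5.833e-01]
 [ 1.200e-03 -5.833e-01 -8.123e-01]
 [-1.000e+00  1.000e-04 -1.600e-03]]
```

```bash
python3 -m pendant '[[[0.0003,0,0,0.06,0,0,1],[0.0005,0,0,0.1,0,0,1],[0.0005,0,0,0.1,0,0,1]]]' 10
python3 - <<'E'
from h import *
s=ctrl.state()
print(s['wrist_torque'],s['contact_force'],s['opening']*87,s['qpos'].round(2));print(rot(s['tcp_rot']).round(4))
E
```

```text
time: 13.98
ee_pos: [0.5295, 0.2187, 0.1389]
tcp_rot: [-3.087, 1.569, 0.847]
contact_force: [2.8, -0.4, 0.8]
opening: 0.293
[-0.0586022  -0.67870411  0.03907517] [ 2.77361991 -0.36464326  0.77147393] 25.53104740063731 [-0.1   0.27 -0.43  1.74  0.12  1.15 -1.34]
[[ 9.000e-04  7.125e-01 -7.017e-01]
 [ 1.000e-03 -7.017e-01 -7.125e-01]
 [-1.000e+00 -1.000e-04 -1.400e-03]]
```

```bash
for k in 1 2; do python3 -m pendant '[[[0.0003,0,0,0.05,0,0,1],[0.0005,0,0,0.1,0,0,1],[0.0005,0,0,0.1,0,0,1]]]' 10
python3 -c "
from h import *
s=ctrl.state()
print(s['wrist_torque'],s['contact_force'],s['qpos'].round(2)[6])"; done
```

```text
time: 14.23
ee_pos: [0.5295, 0.2186, 0.1386]
tcp_rot: [-2.915, 1.57, 0.864]
contact_force: [2.0, 0.3, 2.5]
opening: 0.295
[ 0.04508896 -0.75537    -0.00541549] [2.03526815 0.26267593 2.53031577] -1.49
time: 14.48
ee_pos: [0.5296, 0.2184, 0.1383]
tcp_rot: [-2.991, 1.57, 0.633]
contact_force: [2.9, 0.4, 2.3]
opening: 0.294
[ 0.0355917  -0.82599181 -0.02465626] [2.88564446 0.42751686 2.32975283] -1.64
```

```bash
for k in 1 2 3; do python3 -m pendant '[[[0.0002,0,0,0.04,0,0,1],[0.0004,0,0,0.08,0,0,1],[0.0004,0,0,0.08,0,0,1]]]' 10
python3 -c "
from h import *
s=ctrl.state()
print(s['wrist_torque'],s['contact_force'],s['qpos'].round(2)[6])"; done
```

```text
time: 14.73
ee_pos: [0.5297, 0.2182, 0.1383]
tcp_rot: [-3.059, 1.569, 0.441]
contact_force: [1.8, -0.6, 4.9]
opening: 0.297
[-0.18054541 -0.66775602  0.01362161] [ 1.84911887 -0.62173101  4.86020715] -1.76
time: 14.98
ee_pos: [0.5299, 0.2184, 0.1382]
tcp_rot: [-2.966, 1.569, 0.408]
contact_force: [2.9, -0.6, 4.8]
opening: 0.297
[-0.20522554 -0.73751278  0.03699009] [ 2.93764416 -0.63530563  4.82692836] -1.89
time: 15.23
ee_pos: [0.5297, 0.2183, 0.1379]
tcp_rot: [-2.842, 1.569, 0.407]
contact_force: [2.7, -1.3, 7.8]
opening: 0.293
[-0.20833372 -0.49693942  0.02512201] [ 2.71945516 -1.26298702  7.76300844] -2.01
```

```bash
for k in 1 2; do python3 -m pendant '[[[-0.0003,0,0,0.04,0,0,1],[-0.0003,0,0,0.08,0,0,1],[-0.0003,0,0,0.08,0,0,1]]]' 10
python3 -c "
from h import *
s=ctrl.state()
print(s['wrist_torque'],s['contact_force'],s['qpos'].round(2)[6])"; done
```

```text
time: 15.48
ee_pos: [0.5292, 0.2183, 0.1378]
tcp_rot: [-2.008, 1.57, 1.115]
contact_force: [1.4, -1.5, 6.0]
opening: 0.293
[-0.15589834 -0.24022996  0.05898036] [ 1.40047706 -1.52842178  5.98564755] -2.13
time: 15.73
ee_pos: [0.5287, 0.2184, 0.1376]
tcp_rot: [-0.243, 1.57, 2.755]
contact_force: [0.9, -0.1, 4.2]
opening: 0.297
[0.07316458 0.07804372 0.05800202] [ 0.93072439 -0.11421364  4.2417612 ] -2.25
```

Run:
```python
from h import *
import pickle
s=ctrl.state()
a=read_camera('scene');b=read_camera('side');pickle.dump((s,a,b),open('c5.pkl','wb'))
def crop(c,x,y,w,h,k):
    im=c['image'][y:y+h,x:x+w].astype(float);im=(255*(im/255)**.6).astype(np.uint8)
    return cv2.resize(im,None,fx=k,fy=k,interpolation=cv2.INTER_CUBIC)
g=np.hstack([crop(a,377,300,60,80,6),crop(b,250,300,60,80,6)])
cv2.imwrite('pics/z5.png',g[:,:,::-1])
t=s['ee_pos']
for c,o in((a,(377,300)),(b,(250,300))): print([((np.array(proj(c,[.529,.2187,z]))-o)*6).round(0) for z in(.108,.114)])
```

```text
[array([181., 271.]), array([184., 256.])]
[array([160., 235.]), array([159., 222.])]
```

View pics/z5.png

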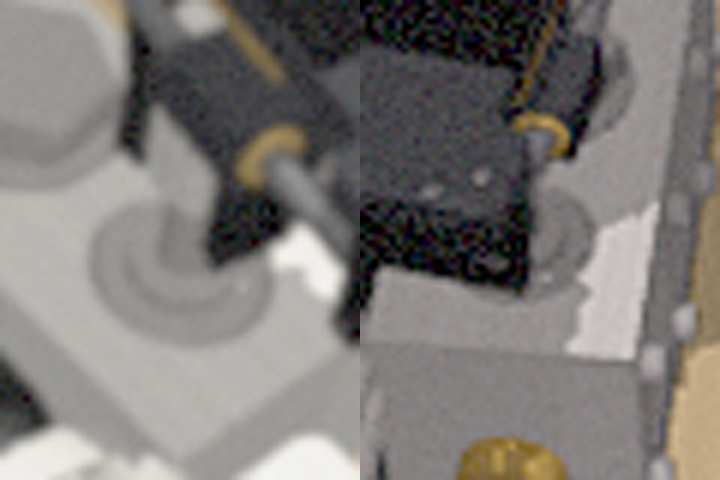

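The scene crop shows the collar down on the plug face, with its edge at about (180,308). I'll test for tightness with slightly more grip and a small turn.

```bash
for k in 1 2; do python3 -m pendant '[[[0,0,0,0.02,0,0,1],[0,0,0,0.04,0,0,1],[0,0,0,0.04,0,0,1]]]' 16
python3 -c "
from h import *
s=ctrl.state()
print(s['wrist_torque'],s['contact_force'],s['qpos'].round(3)[6],rot(s['tcp_rot'])[:,1].round(3))"; done
```

```text
time: 16.08
ee_pos: [0.5289, 0.2184, 0.1376]
tcp_rot: [-0.694, 1.57, 2.241]
contact_force: [-1.3, 0.6, 4.6]
opening: 0.294
[0.30038468 0.1035522  0.14699753] [-1.25600185  0.62696661  4.60065647] -2.313 [-0.205 -0.979 -0.   ]
time: 16.33
ee_pos: [0.529, 0.2184, 0.1376]
tcp_rot: [-0.832, 1.57, 2.04]
contact_force: [-0.6, 0.6, 4.9]
opening: 0.297
[0.4356109  0.21346234 0.1097876 ] [-0.59922745  0.55634966  4.85578211] -2.374 [-0.266 -0.964 -0.   ]
```

The torque rises to 0.11–0.15 Nm, which is below 0.25, and z has stopped at home height, so the collar is seated. Now I'll grip firmly and draw straight up.

```bash
python3 -m pendant '[[[0,0,0,0,0,0,1],[0,0,0,0,0,0,1],[0,0,0,0,0,0,1],[-0.001,0,0,0,0,0,1]]]' 60
python3 -m pendant '[[[-0.001,0,0,0,0,0,1],[-0.002,0,0,0,0,0,1],[-0.003,0,0,0,0,0,1],[-0.004,0,0,0,0,0,1],[-0.005,0,0,0,0,0,1]]]' 60
python3 -c "
from h import *
s=ctrl.state()
print(s['wrist_torque'],s['contact_force'],s['opening']*87,rot(s['tcp_rot']).round(4))"
```

```text
time: 16.67
ee_pos: [0.5288, 0.2183, 0.1377]
tcp_rot: [-0.164, 1.57, 2.707]
contact_force: [1.2, 3.7, -6.1]
opening: 0.288
time: 17.08
ee_pos: [0.5283, 0.2176, 0.1401]
tcp_rot: [0.488, 1.568, -2.926]
contact_force: [2.6, 3.9, -14.7]
opening: 0.289
[ 1.36493495 -0.62552086  0.03835836] [  2.55206138   3.9354157  -14.71395397] 25.15724025330896 [[-2.700e-03 -2.689e-01 -9.632e-01]
 [-6.000e-04 -9.632e-01  2.689e-01]
 [-1.000e+00  1.300e-03  2.500e-03]]
```

```bash
python3 -m pendant '[[[-0.001,-0.001,-0.0006,0,0,0,1],[-0.0025,-0.001,-0.0006,0,0,0,1],[-0.004,-0.001,-0.0006,0,0,0,1],[-0.0055,-0.001,-0.0006,0,0,0,1],[-0.007,-0.001,-0.0006,0,0,0,1]]]' 60
python3 -c "
from h import *
s=ctrl.state()
print(s['wrist_torque'],s['contact_force'],s['opening']*87,rot(s['tcp_rot']).round(4))"
```

```text
time: 17.5
ee_pos: [0.5292, 0.2182, 0.1468]
tcp_rot: [0.708, 1.569, -2.706]
contact_force: [-1.3, 1.4, -14.0]
opening: 0.288
[0.71963592 0.39232511 0.01346364] [ -1.27656332   1.39114931 -14.03519209] 25.05328585780104 [[-1.700e-03 -2.693e-01 -9.631e-01]
 [-8.000e-04 -9.631e-01  2.693e-01]
 [-1.000e+00  1.200e-03  1.400e-03]]
```

```bash
python3 -m pendant '[[[-0.0015,-0.0003,0,0,0,0,1],[-0.003,-0.0003,0,0,0,0,1],[-0.005,-0.0003,0,0,0,0,1],[-0.007,-0.0003,0,0,0,0,1],[-0.009,-0.0003,0,0,0,0,1]]]' 60
python3 -c "
from h import *
s=ctrl.state()
print(s['wrist_torque'],s['contact_force'],s['opening']*87,rot(s['tcp_rot']).round(4))"
```

```text
time: 17.92
ee_pos: [0.5296, 0.2185, 0.1541]
tcp_rot: [0.85, 1.57, -2.565]
contact_force: [-1.4, -0.1, -14.2]
opening: 0.283
[0.28202058 0.72385699 0.0150627 ] [ -1.38784739  -0.06140549 -14.21515504] 24.58870877348883 [[-6.000e-04 -2.693e-01 -9.630e-01]
 [-4.000e-04 -9.630e-01  2.693e-01]
 [-1.000e+00  6.000e-04  5.000e-04]]
```

```bash
python3 -m pendant '[[[-0.002,0,0,0,0,0,1],[-0.004,0,0,0,0,0,1],[-0.006,0,0,0,0,0,1],[-0.008,0,0,0,0,0,1],[-0.010,0,0,0,0,0,1]]]' 60
python3 -c "
from h import *
s=ctrl.state()
print(s['wrist_torque'],s['contact_force'],s['opening']*87,rot(s['tcp_rot']).round(4))"
```

```text
time: 18.33
ee_pos: [0.5302, 0.2188, 0.1622]
tcp_rot: [-2.622, 1.57, 0.247]
contact_force: [-3.1, -0.7, -7.5]
opening: 0.287
[-0.0159614   0.8181798  -0.00842705] [-3.13499729 -0.70762335 -7.51501746] 24.931562197964265 [[ 8.000e-04 -2.694e-01 -9.630e-01]
 [ 2.000e-04 -9.630e-01  2.694e-01]
 [-1.000e+00 -4.000e-04 -7.000e-04]]
```

```bash
python3 -m pendant '[[[-0.005,0.0003,0.0008,0,0,0,1],[-0.01,0.0003,0.0008,0,0,0,1],[-0.015,0.0003,0.0008,0,0,0,1],[-0.020,0.0003,0.0008,0,0,0,1],[-0.026,0.0003,0.0008,0,0,0,1]]]' 60
python3 -c "
from h import *
s=ctrl.state()
print(s['wrist_torque'],s['contact_force'],s['opening']*87)"
python3 -m pendant '[[[-0.007,0,0.0003,0,0,0,1],[-0.014,0,0.0003,0,0,0,1],[-0.022,0,0.0003,0,0,0,1],[-0.032,0,0.0003,0,0,0,1],[-0.042,0,0.0003,0,0,0,1]]]' 60
python3 -m pendant '[[[-0.01,0,0,0,0,0,1],[-0.02,0,0,0,0,0,1],[-0.03,0,0,0,0,0,1],[-0.038,0,0,0,0,0,1],[-0.04,0,0,0,0,0,1]]]' 60
python3 -c "
from h import *
s=ctrl.state()
print(s['wrist_torque'],s['contact_force'],s['opening']*87,s['qpos'].round(2),rot(s['tcp_rot']).round(3),totool(s,[.5131,-.1365,.235]))"
```

```text
time: 18.75
ee_pos: [0.5297, 0.2187, 0.1817]
tcp_rot: [-2.606, 1.57, 0.263]
contact_force: [-0.7, 0.0, -7.4]
opening: 0.281
[ 0.03417951  0.05303788 -0.00516205] [-0.69939916  0.03571037 -7.38443683] 24.46815869939879
time: 19.17
ee_pos: [0.5291, 0.2188, 0.2134]
tcp_rot: [-2.417, 1.571, 0.452]
contact_force: [0.4, 0.2, -6.3]
opening: 0.286
time: 19.58
ee_pos: [0.5296, 0.219, 0.244]
tcp_rot: [-2.466, 1.569, 0.403]
contact_force: [-0.4, -0.2, -6.1]
opening: 0.286
[ 0.14555302  0.04492978 -0.05809364] [-0.39966643 -0.24363357 -6.08122251] 24.893473437274103 [-0.21  0.18 -0.3   1.61  0.05  1.35 -2.36] [[ 0.002 -0.269 -0.963]
 [ 0.001 -0.963  0.269]
 [-1.    -0.001 -0.001]] [ 0.01167943  0.4624318  -0.10648335]
```

```bash
python3 -m pendant '[[[0,0.03,-0.007,0,0,0,1],[0,0.075,-0.017,0,0,0,1],[0,0.125,-0.029,0,0,0,1],[0,0.175,-0.04,0,0,0,1],[0,0.225,-0.052,0,0,0,1]]]' 60
python3 -m pendant '[[[0,0.05,-0.012,0,0,0,1],[0,0.1,-0.023,0,0,0,1],[0,0.15,-0.034,0,0,0,1],[0,0.19,-0.044,0,0,0,1],[0,0.22,-0.05,0,0,0,1]]]' 60
python3 -m pendant '[[[0,0.015,-0.003,0,0,0,1],[0,0.015,-0.003,0,0,0,1],[0,0.015,-0.003,0,0,0,1]]]' 60
python3 -c "
from h import *
s=ctrl.state()
print(s['wrist_torque'],s['contact_force'],s['opening']*87,s['qpos'].round(2),rot(s['tcp_rot']).round(3),totool(s,[.512,-.1355,.09]))"
```

```text
time: 20.0
ee_pos: [0.5206, 0.0441, 0.2425]
tcp_rot: [0.238, 1.571, 3.107]
contact_force: [0.7, -0.3, -6.7]
opening: 0.285
time: 20.42
ee_pos: [0.5121, -0.1271, 0.2425]
tcp_rot: [1.809, 1.57, -1.608]
contact_force: [0.3, 0.1, -6.7]
opening: 0.29
time: 20.67
ee_pos: [0.5119, -0.1345, 0.2424]
tcp_rot: [-0.77, 1.57, 2.098]
contact_force: [1.4, 0.7, -6.6]
opening: 0.282
[0.12943269 0.02429091 0.01070992] [ 1.40818592  0.7400092  -6.59668757] 24.550526546893096 [ 0.18  0.08 -0.01  1.73  0.    1.33 -1.67] [[-0.    -0.27  -0.963]
 [ 0.001 -0.963  0.27 ]
 [-1.    -0.     0.001]] [ 0.20313607  0.00131264 -0.00055763]
```

```bash
python3 -m pendant '[[[0.03,0.001,0,0,0,0,1],[0.07,0.001,0,0,0,0,1],[0.11,0.001,0,0,0,0,1],[0.14,0.001,0,0,0,0,1],[0.16,0.001,0,0,0,0,1]]]' 60
python3 -m pendant '[[[0.015,0,0,0,0,0,1],[0.025,0,0,0,0,0,1],[0.03,0,0,0,0,0,1],[0.034,0,0,0,0,0,1],[0.034,0,0,0,0,0,1]]]' 60
python3 - <<'E'
from h import *
s=ctrl.state()
print(s['time'],s['ee_pos'],s['contact_force'],rot(s['tcp_rot']).round(4))
a=read_camera('scene');b=read_camera('side')
def crop(c,x,y,w,h,k): return cv2.resize(c['image'][y:y+h,x:x+w],None,fx=k,fy=k,interpolation=cv2.INTER_CUBIC)
cv2.imwrite('pics/z6.png',np.hstack([crop(a,220,170,130,130,3),crop(b,265,170,130,130,3)])[:,:,::-1])
E
```

```text
time: 21.08
ee_pos: [0.5108, -0.1329, 0.1198]
tcp_rot: [-0.179, 1.567, 2.693]
contact_force: [-0.2, -0.1, -5.6]
opening: 0.286
time: 21.5
ee_pos: [0.5122, -0.1352, 0.0973]
tcp_rot: [-2.807, 1.57, 0.062]
contact_force: [0.1, 0.1, -5.6]
opening: 0.283
21.5 [ 0.51215143 -0.13520029  0.09730306] [ 0.1155232   0.12323579 -5.57735936] [[ 6.000e-04 -2.690e-01 -9.631e-01]
 [ 0.000e+00 -9.631e-01  2.690e-01]
 [-1.000e+00 -2.000e-04 -5.000e-04]]
```

View pics/z6.png

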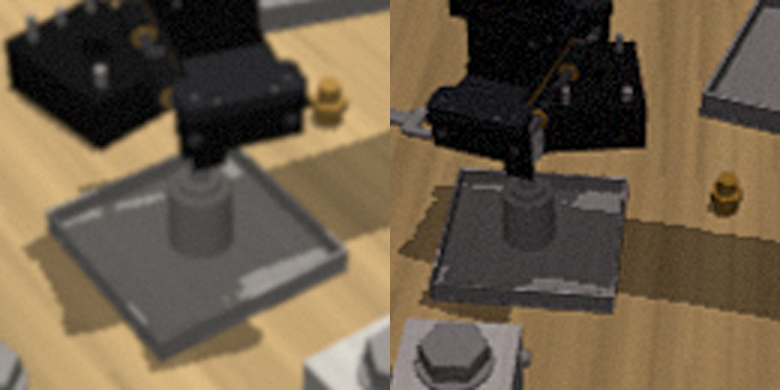

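The picture shows the plug with the collar seated on it, upright over the middle of the tray at about (200,210) and (528,215). I'll set it down gently.

```bash
python3 -m pendant '[[[0.004,0,0,0,0,0,1],[0.008,0,0,0,0,0,1],[0.012,0,0,0,0,0,1],[0.016,0,0,0,0,0,1],[0.016,0,0,0,0,0,1]]]' 60
python3 -m pendant '[[[0.0005,0,0,0,0,0,1],[0.001,0,0,0,0,0,1],[0.0015,0,0,0,0,0,1],[0.002,0,0,0,0,0,1]]]'
python3 -m pendant '[[[0.0005,0,0,0,0,0,1],[0.001,0,0,0,0,0,1],[0.001,0,0,0,0,0,1]]]'
```

```text
time: 22.02
ee_pos: [0.5113, -0.1354, 0.0842]
tcp_rot: [0.053, 1.57, 2.922]
contact_force: [-0.8, -0.1, -6.6]
opening: 0.287
time: 22.35
ee_pos: [0.5119, -0.1355, 0.0836]
tcp_rot: [-2.804, 1.571, 0.065]
contact_force: [-1.1, 0.9, -5.6]
opening: 0.286
time: 22.6
ee_pos: [0.5118, -0.1354, 0.0827]
tcp_rot: [-0.406, 1.571, 2.463]
contact_force: [0.0, -0.8, -6.3]
opening: 0.286
```

```bash
python3 -m pendant '[[[0.0004,0,0,0,0,0,1],[0.0008,0,0,0,0,0,1],[0.0008,0,0,0,0,0,1]]]'
```

```text
time: 22.85
ee_pos: [0.5118, -0.1354, 0.0821]
tcp_rot: [-0.123, 1.571, 2.746]
contact_force: [0.9, -0.4, -6.0]
opening: 0.286
```

```bash
python3 -m pendant '[[[0.0004,0,0,0,0,0,1],[0.0009,0,0,0,0,0,1],[0.0009,0,0,0,0,0,1]]]'
python3 -m pendant '[[[0.0004,0,0,0,0,0,1],[0.0008,0,0,0,0,0,1],[0.0008,0,0,0,0,0,1]]]'
```

```text
time: 23.1
ee_pos: [0.5118, -0.1354, 0.0814]
tcp_rot: [-0.262, 1.571, 2.607]
contact_force: [0.5, 1.0, -5.9]
opening: 0.287
time: 23.35
ee_pos: [0.5118, -0.1354, 0.0809]
tcp_rot: [-0.537, 1.571, 2.332]
contact_force: [-0.6, -0.1, -6.5]
opening: 0.285
```

```bash
python3 -m pendant '[[[0.0004,0,0,0,0,0,1],[0.0008,0,0,0,0,0,1],[0.0008,0,0,0,0,0,1]]]'
```

```text
time: 23.6
ee_pos: [0.512, -0.1355, 0.0806]
tcp_rot: [-3.029, 1.57, -0.16]
contact_force: [-0.9, 0.3, -2.3]
opening: 0.283
```

```bash
python3 -m pendant '[[[0.0004,0,0,0,0,0,1],[0.0006,0,0,0,0,0,1],[0.0006,0,0,0,0,0,1]]]'
python3 -m pendant '[[[0,0,0,0,0,0,1],[0,0,0,0,0,0,1],[0,0,0,0,0,0,1]]]' 5
python3 -m pendant '[[[0,0,0,0,0,0,0.68],[0,0,0,0,0,0,0.6],[0,0,0,0,0,0,0.5],[0,0,0,0,0,0,0.4],[0,0,0,0,0,0,0.3]]]'
python3 -m pendant '[[[0,0,0,0,0,0,0.3],[0,0,0,0,0,0,0.3],[0,0,0,0,0,0,0.3],[0,0,0,0,0,0,0.3]]]'
python3 - <<'E'
from h import *
s=ctrl.state();print(s['contact_force'],rot(s['tcp_rot']).round(4))
c=read_camera('wrist');cv2.imwrite('pics/w7.png',c['image'][150:470,120:520,::-1])
E
```

```text
time: 23.85
ee_pos: [0.5122, -0.1356, 0.0806]
tcp_rot: [-3.06, 1.57, -0.191]
contact_force: [-3.8, -0.3, 5.4]
opening: 0.283
time: 24.1
ee_pos: [0.5124, -0.1356, 0.0805]
tcp_rot: [-3.034, 1.569, -0.165]
contact_force: [-1.0, 0.2, 5.1]
opening: 0.298
time: 24.52
ee_pos: [0.5118, -0.1354, 0.0797]
tcp_rot: [-0.499, 1.571, 2.37]
contact_force: [-0.1, -0.6, -0.4]
opening: 0.542
time: 24.85
ee_pos: [0.5118, -0.1354, 0.0799]
tcp_rot: [-1.802, 1.571, 1.067]
contact_force: [-0.2, -0.5, 0.1]
opening: 0.694
[-0.16293809 -0.47736015  0.05276227] [[ 0.     -0.2693 -0.963 ]
 [ 0.     -0.963   0.2693]
 [-1.     -0.     -0.    ]]
```

View pics/w7.png

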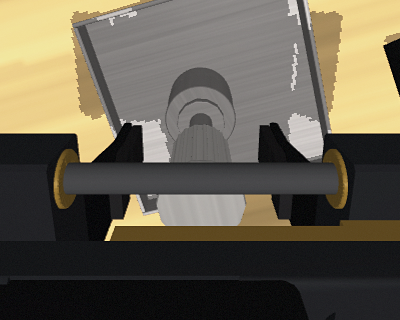

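The puller and plug stand upright and free between the open fingers at about (200,150). I'll retreat straight up and check.

```bash
python3 -m pendant '[[[-0.01,0,0,0,0,0,0.3],[-0.03,0,0,0,0,0,0.3],[-0.07,0,0,0,0,0,0.3],[-0.12,0,0,0,0,0,0.3],[-0.17,0,0,0,0,0,0.3]]]'
python3 -m pendant '[[[-0.05,0,0,0,0,0,0.3],[-0.1,0,0,0,0,0,0.3],[-0.14,0,0,0,0,0,0.3],[-0.14,0,0,0,0,0,0.3]]]'
python3 - <<'E'
from h import *
a=read_camera('scene');b=read_camera('side')
def crop(c,x,y,w,h,k): return cv2.resize(c['image'][y:y+h,x:x+w],None,fx=k,fy=k,interpolation=cv2.INTER_CUBIC)
cv2.imwrite('pics/z8.png',np.hstack([crop(a,190,150,270,260,1.48),crop(b,210,150,180,260,1.48)])[:,:,::-1])
E
```

```text
time: 25.32
ee_pos: [0.5111, -0.1353, 0.209]
tcp_rot: [0.063, 1.57, 2.932]
contact_force: [1.5, 0.2, 1.1]
opening: 0.7
time: 25.65
ee_pos: [0.5139, -0.1359, 0.32]
tcp_rot: [-3.045, 1.56, -0.176]
contact_force: [0.2, -0.8, -0.1]
opening: 0.704
```

View pics/z8.png

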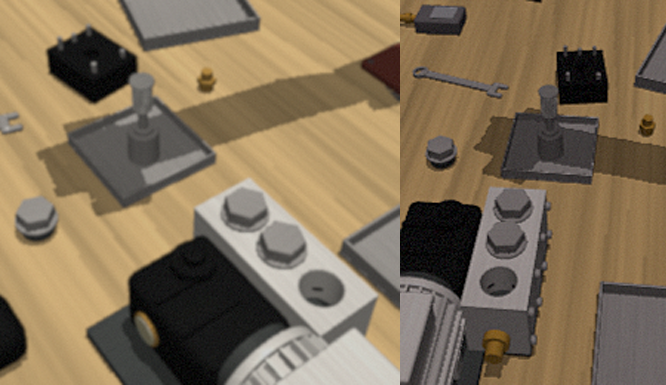

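The plug stands upright in the smallest tray at (143,145) with the puller screwed in. The well at (322,290) is empty, and everything else is where it was.

```bash
python3 -c "
from rig import ctrl
print(ctrl.job_done())"
```

```text
the job is handed in; nothing more can be done
None
```

The plug is out of its well and stands upright in the smallest parts tray, with the puller still screwed into it. The job is handed in at about 26 s of the 72 s.

- **Grasp:** My first grip closed on the puller's flange (opening 32 mm). I opened, went 9 mm lower and re-gripped on the handle (25 mm).
- **Screwing in:** The thread first touched with the collar about 10 mm above the plug. I turned it in clockwise with at most about 10 N of net push. The descent stopped at home height, and the torque stayed at or below 0.15 Nm, under the plug's 0.25 Nm. With the light 10 to 16 N grip, the handle seemed to slip in the fingers at the end. I did not check `plug_rim` directly, so that the plug did not turn is inferred from the torque.
- **Pulling out:** I drew it up vertically with about 15 N, falling to 6–7 N once it was clear of the O-ring. Sideways force reached about 4.7 N early in the pull, with up to 1.5 Nm of moment at the wrist. I corrected the sideways position as it rose.
- **Setting down:** It touched at the expected height with about 5 N, and I released it and withdrew straight up.

The last pictures show the plug and puller upright and untouched in the tray and the well empty. Everything else I could see was where it started. No check failed, apart from that first grip, which I corrected.

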